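Eject the red arcade casting from the mould

ROBOT

A 7-joint arm with a two-finger parallel gripper is mounted at the origin on the work surface. World frame = base frame: x ahead of the robot, y to its left, z up, the work surface at z = 0. Lengths are in m, angles in rad, forces in N, time in s.
With the tool pointing down it reaches from about 0.35 to 0.9 m from the base axis. Payload 8.1 kg.
Tool frame: the origin (TCP) lies between the finger pads; the fingertips stand 8 mm ahead of it and the grasp point (between the pads) lies 11 mm behind it (arm.tcp_to_tips is the distance from the TCP to the fingertips, in m); z points along the fingers, x is the direction in which the jaws open and shut, and the axes are right-handed (so a half turn about z gives the same grasp; the last joint's range is limited). The gripper opens to 92 mm and grips with 3 to 60 N. Pads are 19 mm wide; open, the fingers measure 130 mm over their backs; the gripper's body (75 mm by 190 mm) begins 47 mm behind the grasp point.
Start: joints at [1.033, 0.434, 0.025, 1.573, -0.012, 1.134, -0.075], TCP at [0.263, -0.567, 0.235] pointing down, gripper open.
Joint ranges: [-2.62, 2.62], [-0.44, 2.09], [-1.27, 1.32], [0.08, 2.57], [-1.32, 4.46], [0.12, 2], [-2.74, 2.74]. Speed limits (rad/s): [2.22, 2.22, 3.01, 3.01, 3.14, 3.14, 3.14].

INTERFACE

Orientations are given as a rotation vector (axis times angle).
In Python, from cell import arm, eyes gives the robot as it stands.
- The arm moves only by the tool play_rows, never from a script. Its argument "rows" is a list of rows, each a list of 3 entries, a list of its own where there are three numbers: the shift along the tool's x, y, z each as a share of 50 cm, from -1 to 1, then the turn, a rotation vector about the tool's x, y, z each as a share of 60 degrees, from -1 to 1, then the opening, from -1 (shut) to 1 (fully open), so that 0 is half open. In form: [[[dx, dy, dz], [ax, ay, az], grip], ...]. A call has 1 to 10 rows; each row is the pose to reach, as a shift and turn from the pose commanded when the call began, along the tool's axes at that moment; what a row does not reach only later rows make up. A row lasts 1/10 s, in which the tool goes at most 50 mm and 8.59 degrees, less where a joint would pass 70% of its speed; a pose out of reach is approached as far as the arm can. A call with a number of a shift or a turn outside -1 to 1 is refused whole. A call with a gripper value outside its range is refused whole. The fingers move at their own pace and stop on an object; "newtons" is the grip in N (left out, the last holds). Time passes only in rows, so rows that repeat a pose let the fingers close. It gives the time, the measured TCP pose, the force and the opening at its end, in the units of the state.
- arm.observe(): the state, without advancing time (a new reading comes with each control period).
- eyes.get_image(name): name is "side" or "top"; returns (picture, depth): 384x512x3 uint8, red, green, blue; 384x512 float32, m along the optical axis (not along the pixel's ray), 0 where there is no reading.
- eyes.get_calibration(name): a dict with "intrinsics" (3x3 intrinsics, pixels), "k1" (the pictures are not rectified: a ray, as slopes to the right and down, at radius r is drawn at 1 + k1 r^2 times it, then the intrinsics apply), "R" (3x3) and "t" (3): a world point X has camera coordinates R X + t. Camera axes: x right, y down, z forward; pixel columns grow to the right and rows downward; lengths in m; the calibration is good to about 2 mm. A picture is of the moment at which its call begins. get_calibration takes no time and is no camera call.
- arm.sign_off(): hands the job in, once; it reports no verdict.
The state is a dict: "clock": time; "joints": joint angles; "dq": joint speeds; "joint_efforts": joint torques, N m; "position": TCP position; "ee_rot": TCP orientation; "force": force on the tool from outside, world axes, zero at the start; "ft_torque": the same for the moment, N m; "width": opening from 0.0 (shut) to 1.0 (fully open).
Only numpy, scipy, OpenCV 4.12 (cv2) and the standard library are available. Lean on these libraries where they do the work, as an engineer would, in place of code of your own. Each camera call takes 0.05 s, during which the arm holds its last target.

TASK

The three-channel ejector mould on the modelmaker's bench holds a red, a dark grey and a green casting. Push the orange ejector slide behind the red arcade casting fully home so that the casting drops out into the mould's catch tray, then let the slide spring back. Work only through the slide, without touching the castings, and leave the grey and the green casting in their channels.

Things in the scene. Friction and masses are not known exactly. Their poses are not given: they have to be found in the camera images.
- mould: Fixed aluminium mould, x -130 to +138, y +-100 mm. Origin on the bench under the middle channel; x = way castings leave (roughly away from robot), y left, z up. Channels along x at y = -62, 0, +62: floor z 12, 32 wide, walls x -12 to +58, tops z 30; a light sprung catch near each mouth (x 58). Tray for all beyond: x 58 to 134, felt z 4, rim z 14. Base z 12 under the slides. Orange slide behind each channel.
- arcade_center (a point): Red resin arcade front on its back (dark arches), 44 x 30 x 16 mm; point = centre, at mould x 22, z 20 in any channel. Slide of each channel, same y: upright orange plate 30 wide, 10 thick, z 14 to 60; rear face (push it along +x) at mould x -120 at rest, front face -110. Travel 70 mm to a stop, casting drops clear by 62. Push 2 N rising to about 8 N; springs back when let go.
- roof_center (a point): Dark grey resin casting of a tiled, ridged roof, 44 x 30 x 16 mm, long side along its channel; the point is its centre. In another channel; stays there.
- cupboard_center (a point): Green resin casting of a small cupboard with door panels, 44 x 30 x 16 mm, long side along its channel; the point is its centre. In the remaining channel; stays there.
There are look-alikes about, which are no part of the job. Of the things that look like the part that bears arcade_center, the smallest one is meant.

How it is judged:
On the way:
1. the red casting has left its channel (x of arcade_center in the frame of mould above 0.066 m), for 0.05 s.
At the end, for the whole second after the job is handed in: The red casting lies at rest on the felt of the catch tray, wholly out of its channel (centre at least 74 mm along the mould's x axis, inside the rim, no more than 17 mm above the bench); the grey and green castings are within 10 mm of where they started (x of arcade_center in the frame of mould between 0.074 and 0.134 m and y of arcade_center in the frame of mould between -0.096 and 0.096 m and z of arcade_center in the frame of mould below 0.017 m and linear speed of arcade below 0.02 m/s and distance of each of roof_center, cupboard_center from where it was at the start of the episode below 0.01 m); the robot touches nothing.
It fails at once if the robot touched a casting (contact force between any of the fingers, the arm and arcade above 1 N or contact force between any of the fingers, the arm and roof above 1 N or contact force between any of the fingers, the arm and cupboard above 1 N).
It fails at once if the grey or green casting was pushed along (distance of any of roof_center, cupboard_center from where it was at the start of the episode above 0.015 m).
It also fails if it takes over 29 s, if anything falls off the work surface, if the arm or the gripper's body presses on something with over 40 N, if the wrist force passes 120 N, or if a joint passes its speed limit or range.

## Working session

There is one attempt and no reset: what is moved stays moved. The work goes in short steps, Python scripts to look and compute and a tool call to move; the robot and the scene stay as the last step left them, time stands still between calls to the robot, and variables do not carry over. Pictures are saved under pics/ and viewed, and the job is handed in when it is done.

Besides the shell and the picture viewer there is one more tool, called after "Call:" by a JSON object that holds its "method" and its "body", one argument or row to a line. play_rows: Moves the arm, as the interface text tells. Its arguments: {"type":"object","properties":{"rows":{"type":"array","items":{"type":"array"}},"newtons":{"type":"number"}},"required":["rows"]}

```bash
mkdir -p pics
python3 - <<'E'
from cell import arm, eyes
import cv2, numpy as np
for n in ("top","side"):
    p,d=eyes.get_image(n); c=eyes.get_calibration(n)
    cv2.imwrite(f"pics/{n}0.png",p[:,:,::-1]); np.savez(f"{n}0.npz",p=p,d=d,K=c["intrinsics"],k1=c["k1"],R=c["R"],t=c["t"])
    print(n,c)
print(arm.observe())
E
```

```text
top {'intrinsics': array([[380.37505266,   0.        , 255.62879543],
       [  0.        , 380.37505266, 194.66795719],
       [  0.        ,   0.        ,   1.        ]]), 'k1': -0.03685619228358631, 'R': array([[-0.02619886, -0.99877551,  0.04196536],
       [-0.99147253,  0.02060069, -0.12867727],
       [ 0.12765519, -0.0449787 , -0.9907982 ]]), 't': array([0.04415441, 0.70424409, 0.59657129])}
side {'intrinsics': array([[360.31725508,   0.        , 252.73565715],
       [  0.        , 360.31725508, 189.03002943],
       [  0.        ,   0.        ,   1.        ]]), 'k1': -0.05247957513257258, 'R': array([[ 0.89660652, -0.44275983, -0.0077774 ],
       [-0.31292698, -0.62106744, -0.71857632],
       [ 0.31332644,  0.64671397, -0.69540461]]), 't': array([-0.60287242,  0.29343532,  0.43369902])}
{'clock': 0.1, 'joints': array([ 1.03338504,  0.43514473,  0.02499442,  1.57401446, -0.01160976,
        1.13398617, -0.07508553]), 'dq': array([-0.00038521, -0.00130431, -0.00069801, -0.00289009, -0.00145596,
        0.00096825, -0.00098126]), 'joint_efforts': array([ 3.03348083e-03, -6.69130182e+01,  9.87803265e-01, -3.15142787e+01,
       -6.05736952e-02,  3.75374488e-02,  8.50433844e-05]), 'position': array([ 0.26303057, -0.5664631 ,  0.23402577]), 'ee_rot': array([-2.64769678e+00,  1.68974653e+00,  1.96377607e-03]), 'force': array([ 0.26116853, -0.93138651, -1.3303004 ]), 'ft_torque': array([ 0.01165636,  0.05499742, -0.04024376]), 'width': 0.9979141702594077}
```

View pics/top0.png

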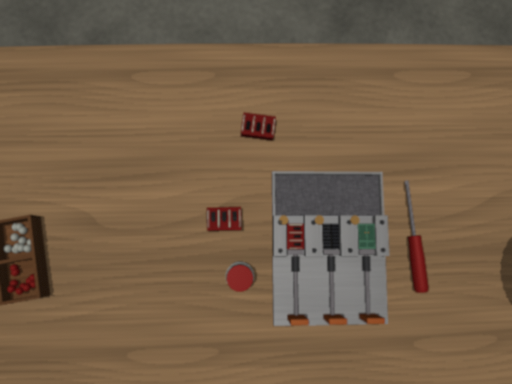

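View pics/side0.png

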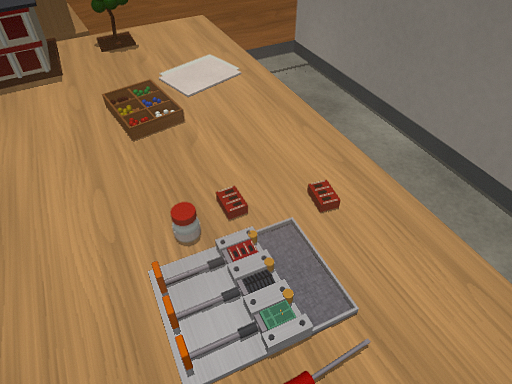

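Top view: the mould spans about (272,172) to (387,324). The red casting sits in the left channel (295,236), with its slide at (299,322). Grey is in the middle and green on the right. Two larger red look-alikes lie loose at (258,126) and (224,219). Next I measure the mould pose.

```bash
cat > h.py <<'E'
import numpy as np, cv2
def load(n): return dict(np.load(n+".npz"))
def ray(c,uv,z):
    K=c["K"];k=float(c["k1"])
    d=np.array([(uv[0]-K[0,2])/K[0,0],(uv[1]-K[1,2])/K[1,1]]);s=d.copy()
    for _ in range(20): s=d/(1+k*(s@s))
    D=c["R"].T@np.array([s[0],s[1],1]);C=-c["R"].T@c["t"]
    return C+D*(z-C[2])/D[2]
def proj(c,X):
    q=c["R"]@np.asarray(X)+c["t"];s=q[:2]/q[2];s=s*(1+float(c["k1"])*(s@s))
    return np.array([c["K"][0,0]*s[0]+c["K"][0,2],c["K"][1,1]*s[1]+c["K"][1,2]])
E
python3 - <<'E'
from h import *
for n in("top0","side0"):
    c=load(n);p=c["p"];h=cv2.cvtColor(p,cv2.COLOR_RGB2HSV)
    m=cv2.inRange(h,(6,190,120),(14,255,255))
    N,l,s,ce=cv2.connectedComponentsWithStats(m)
    for i in range(1,N):
        if s[i,4]>25:
            pts=np.argwhere(l==i)[:,::-1].astype(np.float32)
            print(n,s[i],ce[i],[ [round(float(v),1) for v in b] for b in cv2.boxPoints(cv2.minAreaRect(pts))], c["d"][l==i].mean())
c=load("top0");p=c["p"]
cv2.imwrite("pics/ta.png",cv2.resize(p[160:340,255:405],None,fx=3.3,fy=3.3,interpolation=cv2.INTER_CUBIC)[:,:,::-1])
c=load("side0");p=c["p"]
cv2.imwrite("pics/sa.png",cv2.resize(p[210:384,140:370],None,fx=3.4,fy=3.4,interpolation=cv2.INTER_CUBIC)[:,:,::-1])
E
```

```text
side0 [152 261  10  18 104] [156.35576923 269.41346154] [[150.9, 262.7], [156.9, 260.7], [162.0, 276.0], [156.0, 278.0]] 0.5195633
side0 [158 279   8  14  42] [161.61904762 285.71428571] [[157.4, 280.0], [162.2, 278.7], [165.8, 291.2], [161.0, 292.6]] 0.53229076
side0 [162 296  12  20 131] [167.90839695 305.20610687] [[161.7, 297.1], [168.3, 294.9], [174.3, 312.9], [167.7, 315.1]] 0.47278914
side0 [175 335  13  23 133] [181.23308271 345.2556391 ] [[174.5, 336.5], [181.4, 334.2], [188.4, 355.2], [181.5, 357.5]] 0.44445992
```

View pics/ta.png

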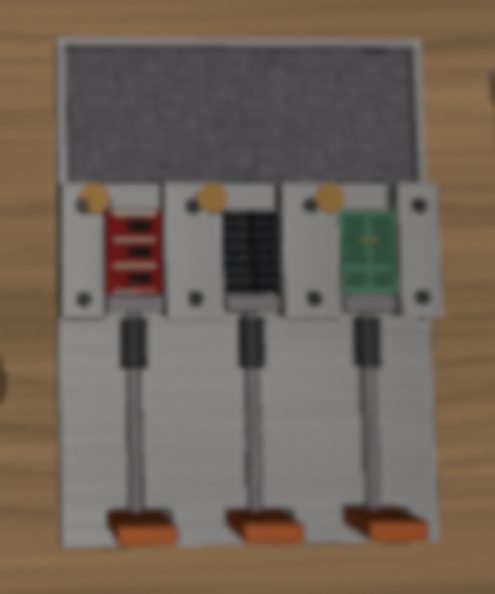

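View pics/sa.png

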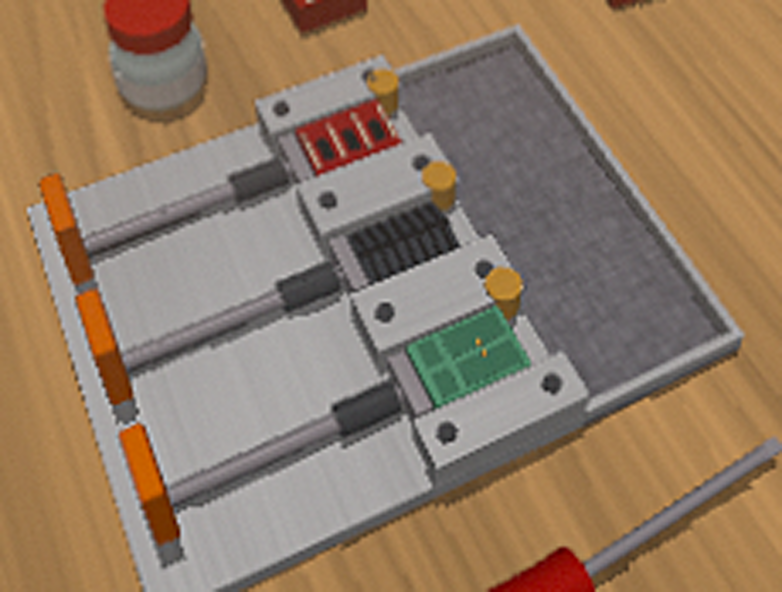

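Run:
```python
from h import *
from scipy.optimize import least_squares
T=load("top0");S=load("side0")
tz=lambda x,y:((x+.5)/3.3-.5+255,(y+.5)/3.3-.5+160)
sz=lambda x,y:((x+.5)/3.4-.5+140,(y+.5)/3.4-.5+210)
obs=[(T,tz(58,39),(138,100,14)),(T,tz(420,39),(138,-100,14)),(T,tz(62,546),(-130,100,12)),(T,tz(439,541),(-130,-100,12)),
(S,sz(517,28),(138,100,14)),(S,sz(741,338),(138,-100,14)),(S,sz(30,208),(-130,100,12))]
def R(p,sub):
    x,y,a=p;c,s=np.cos(a),np.sin(a);o=[]
    for C,uv,m in sub:
        m=np.array(m)/1e3;X=[x+c*m[0]-s*m[1],y+s*m[0]+c*m[1],m[2]]
        o+=list(proj(C,X)-uv)
    return np.array(o)
for sub in(obs[:4],obs[4:],obs):
    r=least_squares(R,[.6,-.1,0],args=(sub,));print(r.x,np.round(r.fun.reshape(-1,2),1).tolist())
p=r.x;c,s=np.cos(p[2]),np.sin(p[2]);W=lambda m:np.array([p[0]+(c*m[0]-s*m[1])/1e3,p[1]+(s*m[0]+c*m[1])/1e3,m[2]/1e3])
for C,n,off,f in((T,"ta",(255,160),3.3),(S,"sa",(140,210),3.4)):
    im=cv2.imread(f"pics/{n}.png")
    for y in(-62,0,62):
        for m in [(-120,y-15,60),(-120,y+15,60),(-110,y-15,60),(-110,y+15,60),(44,y-15,28),(0,y+15,28)]:
            u=proj(C,W(m));q=((u-off+.5)*f-.5).round().astype(int)
            cv2.circle(im,tuple(map(int,q)),2,(255,255,0),-1)
    cv2.imwrite(f"pics/{n}_o.png",im)
for m in[(-120,62,50),(22,62,20),(-50,62,50)]:print(m,W(m))
```

```text
[ 0.61101644 -0.1010741  -0.0235079 ] [[-0.1, -0.7], [0.0, 0.0], [-0.2, 0.5], [0.3, 0.1]]
[ 0.61016965 -0.10066516 -0.0275041 ] [[0.7, -0.8], [0.9, 0.2], [-1.6, -0.3]]
[ 0.61068535 -0.10094913 -0.02458444] [[-0.1, -0.5], [0.1, 0.3], [-0.4, 0.6], [0.2, 0.3], [0.7, -0.9], [1.3, -0.1], [-1.3, 0.0]]
(-120, 62, 50) [ 0.4922457  -0.03601803  0.05      ]
(22, 62, 20) [ 0.63420279 -0.03950867  0.02      ]
(-50, 62, 50) [ 0.56222454 -0.03773877  0.05      ]
```

View pics/ta_o.png

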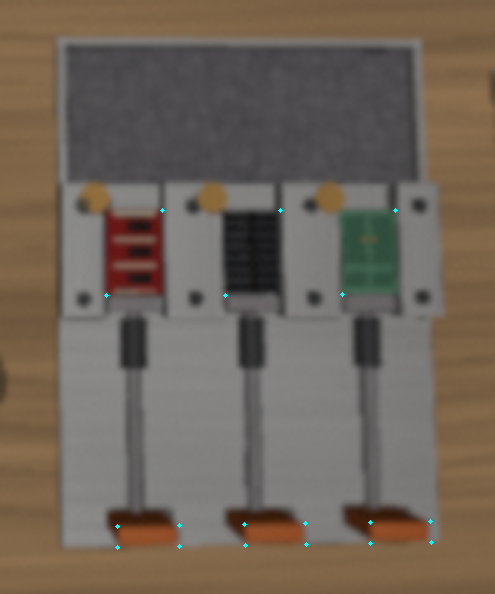

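View pics/sa_o.png

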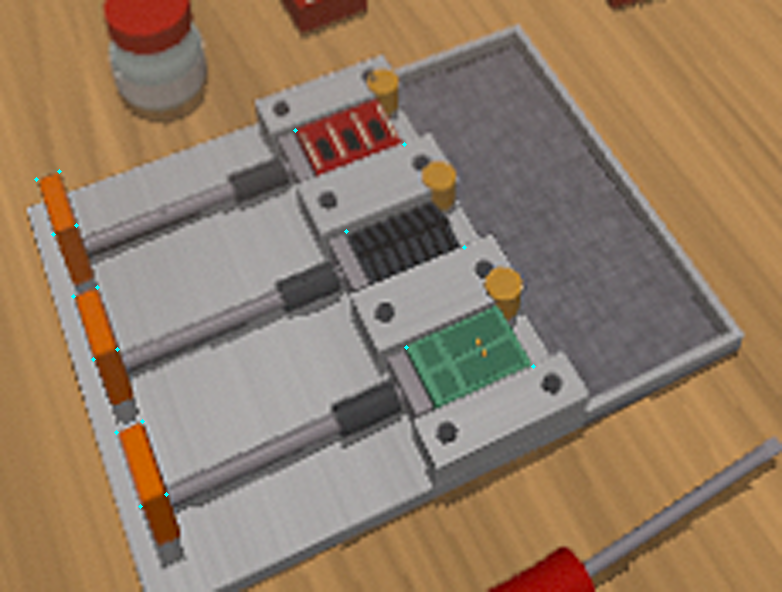

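The overlay fits: mould origin at (0.611, -0.101), yaw -0.0246. Next I check the jar height and work out the approach in the tool axes.

```bash
cat > go.py <<'E'
import sys;from h import *
from cell import arm
from scipy.spatial.transform import Rotation as Ro
o=np.array([.6107,-.1009]);a=-.0246
s=arm.observe();R=Ro.from_rotvec(s["ee_rot"]);P=s["position"]
mx=np.array([np.cos(a),np.sin(a),0]);my=np.array([-np.sin(a),np.cos(a),0])
G=Ro.from_matrix(np.c_[-my,-mx,[0,0,-1]])
def tgt(x,y,z): return np.r_[o,0]+mx*x/1e3+my*y/1e3+[0,0,z/1e3]
if len(sys.argv)>3:
    t=tgt(*map(float,sys.argv[1:4]));print("target",t,"shift share",np.round(R.inv().apply(t-P)/.5,4))
    print("turn share",np.round((R.inv()*G).as_rotvec()/np.radians(60),4))
d=P-np.r_[o,0]
print("mould mm",np.round([d@mx*1e3,d@my*1e3,d[2]*1e3],1),"F mould",np.round([s["force"]@mx,s["force"]@my,s["force"][2]],2),"t",s["clock"],"w",s["width"])
E
python3 go.py -152 62 234
python3 - <<'E'
from h import *
T=load("top0");S=load("side0")
for z in(.03,.05,.06,.07,.09):print(z,ray(T,(240,277),z),ray(S,(184,212),z))
E
```

```text
target [ 0.46027104 -0.03517994  0.234     ] shift share [-0.7976 -0.8053  0.0011]
turn share [4.000e-04 1.300e-03 4.386e-01]
mould mm [-336.1 -474.   234. ] F mould [ 0.28 -0.92 -1.33] t 0.1 w 0.9979141702594077
0.03 [0.56830861 0.05680734 0.03      ] [0.57521301 0.08150875 0.03      ]
0.05 [0.5699992  0.05679558 0.05      ] [0.57191685 0.06281026 0.05      ]
0.06 [0.5708445  0.05678971 0.06      ] [0.57026877 0.05346102 0.06      ]
0.07 [0.57168979 0.05678383 0.07      ] [0.56862069 0.04411177 0.07      ]
0.09 [0.57338038 0.05677208 0.09      ] [0.56532453 0.02541328 0.09      ]
```

The jar top is about 57 mm, well below the gripper body at about 100 mm. Now I approach with the jaws shut.

Call:
{"method": "play_rows", "body": {
  "rows": [
    [[-0.798,-0.805,0],[0,0,0.439],-1],
    [[-0.798,-0.805,0],[0,0,0.439],-1],
    [[-0.798,-0.805,0],[0,0,0.439],-1],
    [[-0.798,-0.805,0],[0,0,0.439],-1],
    [[-0.798,-0.805,0],[0,0,0.439],-1],
    [[-0.798,-0.805,0],[0,0,0.439],-1],
    [[-0.798,-0.805,0],[0,0,0.439],-1],
    [[-0.798,-0.805,0],[0,0,0.439],-1],
    [[-0.798,-0.805,0],[0,0,0.439],-1],
    [[-0.798,-0.805,0],[0,0,0.439],-1]
  ]
}}

```text
clock: 1.1
position: [0.4365, -0.098, 0.2348]
ee_rot: [2.193, -2.249, 0.0]
force: [1.4, -0.2, -0.3]
width: 0.178
```

```bash
python3 go.py -152 62 234
```

```text
target [ 0.46027104 -0.03517994  0.234     ] shift share [-0.1267 -0.0444  0.0015]
turn share [-0.0001 -0.0002 -0.0006]
mould mm [-174.2   -1.3  234.8] F mould [ 1.39 -0.18 -0.35] t 1.1 w 0.17833085533380347
```

Call:
{"method": "play_rows", "body": {
  "rows": [
    [[-0.12,-0.044,0],[0,0,0],-1],
    [[-0.12,-0.044,0],[0,0,0],-1],
    [[-0.12,-0.044,0],[0,0,0],-1],
    [[-0.12,-0.044,0],[0,0,0],-1],
    [[-0.12,-0.044,0],[0,0,0],-1]
  ]
}}

```text
clock: 1.6
position: [0.4593, -0.042, 0.2345]
ee_rot: [2.19, -2.251, -0.0]
force: [-0.1, -0.2, 0.4]
width: 0.0
```

```bash
python3 go.py -152 62 40
```

```text
target [ 0.46027104 -0.03517994  0.04      ] shift share [-0.014  -0.0018  0.389 ]
turn share [ 0.0007 -0.0006 -0.0025]
mould mm [-152.8   55.1  234.5] F mould [-0.14 -0.17  0.44] t 1.6 w 8.029068456200018e-05
```

Call:
{"method": "play_rows", "body": {
  "rows": [
    [[-0.014,0,0.2],[0,0,0],-1],
    [[-0.014,0,0.2],[0,0,0],-1],
    [[-0.014,0,0.3],[0,0,0],-1],
    [[-0.014,0,0.35],[0,0,0],-1],
    [[-0.014,0,0.388],[0,0,0],-1],
    [[-0.014,0,0.388],[0,0,0],-1],
    [[-0.014,0,0.388],[0,0,0],-1]
  ]
}}

```text
clock: 2.3
position: [0.4599, -0.0345, 0.041]
ee_rot: [2.191, -2.25, -0.0]
force: [-0.2, -0.1, 0.7]
width: 0.005
```

```bash
python3 go.py -130 62 40
python3 - <<'E'
from cell import eyes
import cv2
for n,(a,b,c,d) in(("top",(160,340,255,405)),("side",(180,384,120,370))):
    p,_=eyes.get_image(n);cv2.imwrite(f"pics/{n}1.png",cv2.resize(p[a:b,c:d],None,fx=2.8,fy=2.8)[:,:,::-1])
E
```

```text
target [ 0.48226438 -0.03572108  0.04      ] shift share [ 0.0013 -0.0447  0.0021]
turn share [ 0.0005 -0.0004 -0.0019]
mould mm [-152.3   62.7   41. ] F mould [-0.19 -0.13  0.73] t 2.3 w 0.005359129598954863
```

View pics/side1.png

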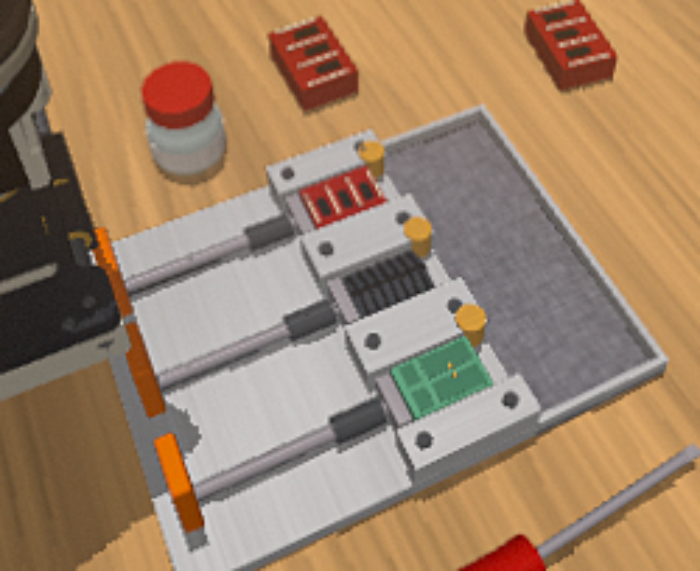

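View pics/top1.png

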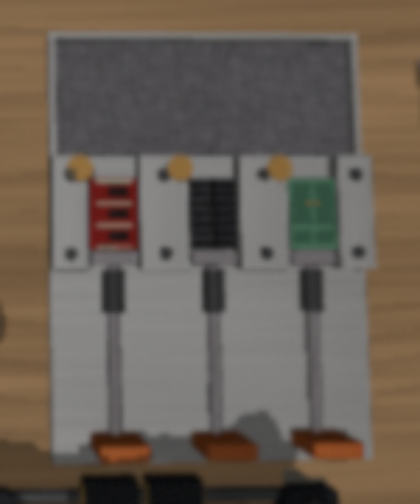

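The side view shows the gripper behind the red slide only, and the castings are untouched. I push in stages and watch the force.

Call:
{"method": "play_rows", "body": {
  "rows": [
    [[0.001,-0.02,0],[0,0,0],-1],
    [[0.001,-0.04,0],[0,0,0],-1],
    [[0.001,-0.05,0],[0,0,0],-1],
    [[0.001,-0.06,0],[0,0,0],-1],
    [[0.001,-0.06,0],[0,0,0],-1]
  ]
}}

```text
clock: 2.9
position: [0.4906, -0.0347, 0.0407]
ee_rot: [-2.193, 2.249, -0.0]
force: [-1.6, 0.5, 0.8]
width: -0.001
```

```bash
python3 go.py -60 62 40
```

```text
target [ 0.5522432  -0.03744291  0.04      ] shift share [ 0.0023 -0.1233  0.0014]
turn share [-0.0002 -0.     -0.0004]
mould mm [-121.7   63.2   40.7] F mould [-1.6   0.44  0.82] t 2.9 w -0.0009943013828634108
```

Call:
{"method": "play_rows", "body": {
  "rows": [
    [[0.001,-0.02,0],[0,0,0],-1],
    [[0.001,-0.04,0],[0,0,0],-1],
    [[0.002,-0.06,0],[0,0,0],-1],
    [[0.002,-0.08,0],[0,0,0],-1],
    [[0.002,-0.08,0],[0,0,0],-1]
  ]
}}

```text
clock: 3.4
position: [0.5303, -0.0361, 0.0404]
ee_rot: [2.194, -2.248, -0.002]
force: [-3.9, 2.4, 1.4]
width: 0.009
```

```bash
python3 go.py -60 62 40
python3 - <<'E'
from cell import eyes
import cv2
for n,(a,b,c,d) in(("side",(180,384,120,370)),):
    p,_=eyes.get_image(n);cv2.imwrite(f"pics/{n}2.png",cv2.resize(p[a:b,c:d],None,fx=2.8,fy=2.8)[:,:,::-1])
E
```

```text
target [ 0.5522432  -0.03744291  0.04      ] shift share [ 0.0017 -0.044   0.0007]
turn share [0.0008 0.0006 0.0002]
mould mm [-82.   62.8  40.4] F mould [-3.94  2.27  1.45] t 3.4 w 0.009206921783522644
```

View pics/side2.png

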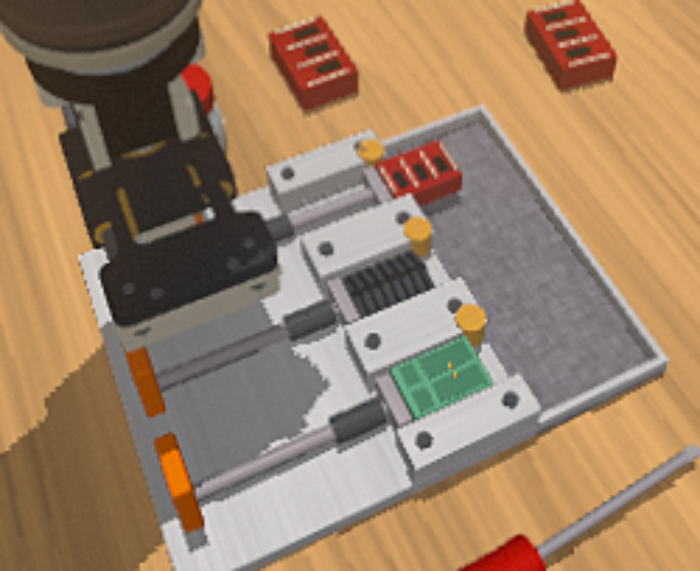

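The slide is about two-thirds home and the red casting is emerging at the mouth (420,172). Grey and green have not moved. I continue to the stop.

Call:
{"method": "play_rows", "body": {
  "rows": [
    [[0.001,-0.016,0],[0,0,0],-1],
    [[0.001,-0.03,0],[0,0,0],-1],
    [[0.002,-0.042,0],[0,0,0],-1],
    [[0.002,-0.046,0],[0,0,0],-1],
    [[0.002,-0.046,0],[0,0,0],-1]
  ]
}}

```text
clock: 3.95
position: [0.5512, -0.0375, 0.0402]
ee_rot: [2.193, -2.247, -0.004]
force: [-5.8, 3.4, 0.9]
width: 0.006
```

```bash
python3 go.py -60 62 40
python3 - <<'E'
from cell import eyes
import cv2
for n,(a,b,c,d) in(("side",(180,384,120,370)),):
    p,_=eyes.get_image(n);cv2.imwrite(f"pics/{n}3.png",cv2.resize(p[a:b,c:d],None,fx=2.8,fy=2.8)[:,:,::-1])
E
```

```text
target [ 0.5522432  -0.03744291  0.04      ] shift share [-0.0002 -0.0021  0.0004]
turn share [0.003  0.0005 0.0004]
mould mm [-61.1  61.9  40.2] F mould [-5.86  3.23  0.93] t 3.95 w 0.005940091385623081
```

View pics/side3.png

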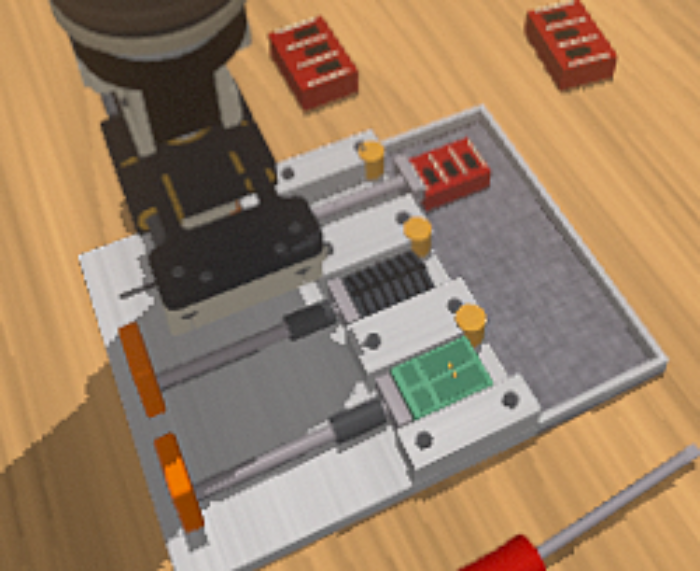

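Call:
{"method": "play_rows", "body": {
  "rows": [
    [[0,-0.008,0],[0,0,0],-1],
    [[0,-0.014,0],[0,0,0],-1],
    [[0,-0.014,0],[0,0,0],-1]
  ]
}}

```text
clock: 4.3
position: [0.5514, -0.0378, 0.0394]
ee_rot: [2.187, -2.24, -0.016]
force: [-27.7, 4.9, 18.4]
width: 0.001
```

```bash
python3 go.py
```

```text
mould mm [-60.8  61.6  39.4] F mould [-27.79   4.23  18.43] t 4.3 w 0.0014131315342244828
```

It is on the stop: the force jumped to 28 N with no further travel. I back off smoothly so the slide follows, then lift.

Call:
{"method": "play_rows", "body": {
  "rows": [
    [[0,0.03,0],[0,0,0],-1],
    [[0,0.06,0],[0,0,0],-1],
    [[0,0.09,0],[0,0,0],-1],
    [[0,0.12,0],[0,0,0],-1],
    [[0,0.15,0],[0,0,0],-1],
    [[0,0.18,0],[0,0,0],-1],
    [[0,0.21,0],[0,0,0],-1],
    [[0,0.21,0],[0,0,0],-1]
  ]
}}

```text
clock: 5.1
position: [0.4536, -0.0363, 0.0408]
ee_rot: [2.193, -2.249, 0.0]
force: [-0.5, 0.3, -0.0]
width: 0.003
```

```bash
python3 go.py
```

```text
mould mm [-158.7   60.8   40.8] F mould [-0.5   0.27 -0.05] t 5.1 w 0.00292940119248091
```

Call:
{"method": "play_rows", "body": {
  "rows": [
    [[0,0.04,-0.1],[0,0,0],-1],
    [[0,0.04,-0.2],[0,0,0],-1],
    [[0,0.04,-0.3],[0,0,0],-1],
    [[0,0.04,-0.4],[0,0,0],-1],
    [[0,0.04,-0.4],[0,0,0],-1],
    [[0,0.04,-0.4],[0,0,0],-1]
  ]
}}

```text
clock: 5.7
position: [0.437, -0.0356, 0.2427]
ee_rot: [-2.19, 2.247, -0.006]
force: [0.2, 0.3, -0.8]
width: 0.006
```

```bash
python3 go.py
python3 - <<'E'
from h import *
from cell import eyes
o=np.array([.6107,-.1009]);a=-.0246
M=np.array([[np.cos(a),np.sin(a)],[-np.sin(a),np.cos(a)]])
for n,b in(("top",(160,340,255,405)),("side",(180,384,120,370))):
    p,d=eyes.get_image(n);c0=load(n+"0")
    cv2.imwrite(f"pics/{n}4.png",cv2.resize(p[b[0]:b[1],b[2]:b[3]],None,fx=2.8,fy=2.8)[:,:,::-1])
    for im,tag in((c0["p"],"start"),(p,"now")):
        h=cv2.cvtColor(im,cv2.COLOR_RGB2HSV)
        for nm,m in(("red",cv2.inRange(h,(0,150,60),(5,255,255))|cv2.inRange(h,(174,150,60),(180,255,255))),("green",cv2.inRange(h,(60,80,50),(90,255,255))),("dark",cv2.inRange(h,(0,0,0),(180,255,50)))):
            N,l,s,ce=cv2.connectedComponentsWithStats(cv2.morphologyEx(m,cv2.MORPH_CLOSE,np.ones((5,5))))
            for i in range(1,N):
                if s[i,4]>80:
                    z=.02 if nm=="red" and tag=="now" else .028
                    q=M@(ray(c0,ce[i],z)[:2]-o)*1e3
                    if -60<q[0]<140 and abs(q[1])<100:print(n,tag,nm,s[i,4],np.round(ce[i],1),"mould",np.round(q,1))
E
```

```text
mould mm [-175.3   61.   242.7] F mould [ 0.2   0.35 -0.82] t 5.7 w 0.00575060389277625
top start red 319 [295.4 236.7] mould [21. 62.]
top start green 349 [366.3 236.1] mould [ 21.8 -61.7]
top start dark 386 [331.1 236.3] mould [21.6  0.1]
top now red 323 [294.1 196.9] mould [90.7 62. ]
top now green 348 [366.3 236. ] mould [ 21.8 -61.7]
top now dark 387 [331.1 236.2] mould [21.6  0. ]
side start red 366 [241.3 250. ] mould [20.3 62.6]
side start green 602 [277.  314.5] mould [ 21.2 -61.8]
side start dark 384 [258.3 280.8] mould [20.8 -1.2]
side now red 462 [279.5 241.5] mould [88.1 56.6]
side now green 605 [277.  314.5] mould [ 21.2 -61.8]
side now dark 380 [258.5 280.7] mould [21.1 -1.2]
```

View pics/side4.png

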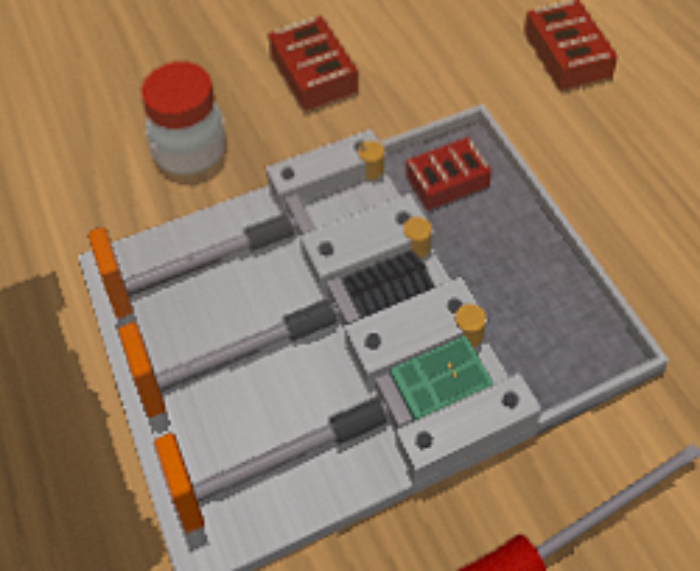

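View pics/top4.png

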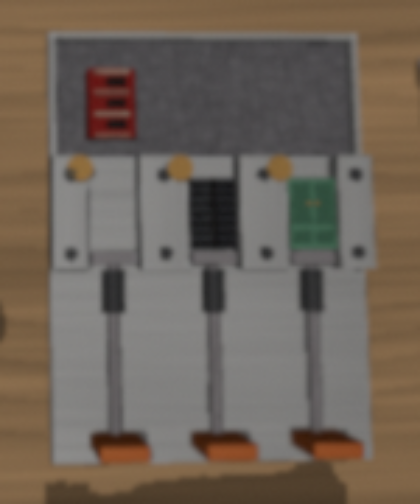

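The red casting lies flat on the felt at mould x of about 90 mm. The slide is back at rest, grey and green have not moved, and the arm is clear.

```bash
python3 -c "
from cell import arm
print(arm.sign_off())"
```

```text
the job is handed in; nothing more can be done
None
```

The red casting is out of its channel and lying flat on the felt of the catch tray, and I handed the job in at about 5.8 s. I pushed the slide behind the left (+y) channel with the closed fingertips. At the stop the force jumped from about 6 N to 28 N with no further travel. I then backed off so the slide could spring back, and lifted the arm clear.

Last checks:
- **Red casting:** centre at mould x of about 90 mm and y of about 62 mm from the top view. The side view gave (88, 57), because its mask also takes in the casting's side faces; both are well inside the tray. I judged it flat and at rest by eye from one last pair of pictures, without measuring its height or speed.
- **Grey and green castings:** moved less than 0.5 mm from where they started, in both views.
- **Slide:** back at its rest position in both views.
- **Arm:** tool about 240 mm above the bench with a wrist force below 1 N, touching nothing.

No check failed.

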